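# Snap the cover onto the terminal box and hold it flush

## Task

Close the open metal terminal box on the bench: pick up its loose cover, set it squarely on top of the box and press it straight down until both spring clips have snapped over the ledges at its ends. Then keep pressing so that the gasket stays squashed and the cover sits flush on the box rim, and finish like that, with the gripper still pressing the cover down, because I will drive the four corner screws while you hold it. Leave the jar, the tin and the tray of screws where they are.

Things in the scene. Friction and masses are not known exactly. Their poses are not given: they have to be found in the camera images.
- terminal_box: open cast aluminium box fixed to the bench, 94 (x) x 54 (y) mm, rim 45 mm high, wall 4 mm, cavity 86 x 46 mm, foot flange 136 mm long; two black glands stick out 12 mm at its -y side, 20 mm up; a black gasket lies 10 mm below the rim. Origin: centre of the underside, x along the length. Either way round fits the cover
- box_rim (a point): centre of the box's rim, 45 mm above its origin, same axes; the cover is home when cover_rim lies here. On the way down the tongue enters at 14 mm, the ledges meet the clips at 11 mm and the clips snap at about 2.5 mm above home. From 4 mm on the gasket pushes back, 10 N at home: let go, the snapped cover springs up to 2.5 mm; 14 to 20 N keeps it home
- clip_a (a joint): spring steel clip, 22 mm wide, at the box's +x end, hinged 12 mm up, hook 52 mm and top 62 mm above the bench; 0 = upright (rest and snapped), grows in rad as the ledge pushes it outward, about 0.07 just before the snap. Pressing the cover past both clips takes 12 to 18 N, then suddenly about 8 N; one clip may snap shortly before the other
- clip_b (a joint): the same clip at the box's -x end: 0 = upright, grows in rad as it is pushed outward
- cover: loose aluminium cover, 0.13 to 0.21 kg: a block 96 (x) x 60 (y) x 16 mm over a tapered tongue 14 mm deep (86 x 46 mm cavity, 1 mm play), raised panel on top (32 mm over all), a 5 mm ledge at each x end. It stands upright on its tongue; origin: centre of the tongue's underside, x along the length. Grip it across the 60 mm width
- cover_rim (a point): centre of the cover's seating face, 14 mm above the cover's origin, same axes; the block's sides reach from here 16 mm up
- flux_jar: jar with a red lid, 65 mm wide, 99 mm high, origin at its underside; leave it alone
- borax_tin: round tin, 66 mm wide, 52 mm high, origin at its underside; leave it alone
- screw_tray: round steel tray with four screws, 74 mm wide, 16 mm high, origin at its underside; leave it alone
Not all that is in view belongs to the job. What is shaped like the cover but pink is not meant.

How it is judged (in metres and radians):
On the way, in this order (a step that is already met when the one before it is completed fails the run):
1. the cover is lifted off the bench in the gripper (height (world z) of cover above 0.03 m and contact force between the fingers and cover above 1 N), for 0.2 s.
2. the cover stands squarely on top of the box, not yet snapped on (horizontal distance between cover_rim and box_rim below 0.004 m and angle between the x axis of cover and the x axis of terminal_box, either way round below 0.08 rad and angle between cover's own z axis and vertical below 0.12 rad and z of cover_rim in the frame of box_rim between 0.004 and 0.016 m).
3. the cover is pressed down and both spring clips have snapped over its end ledges (z of cover_rim in the frame of box_rim below 0.0032 m and horizontal distance between cover_rim and box_rim below 0.004 m and angle between cover's own z axis and vertical below 0.05 rad and value of joint each of clip_a, clip_b below 0.03 rad), for 0.2 s.
At the end, for the whole second after the job is handed in: Cover flush on the box rim (gap under 1.3 mm, level within 0.03 rad, centred within 4 mm, in line within 0.06 rad), both clips sprung back over its ledges (under 0.03 rad), and the fingers still bearing on the cover with over 3 N, holding the gasket squashed, through the last second (z of cover_rim in the frame of box_rim between -0.003 and 0.0013 m and horizontal distance between cover_rim and box_rim below 0.004 m and angle between the x axis of cover and the x axis of terminal_box, either way round below 0.06 rad and angle between cover's own z axis and vertical below 0.03 rad and value of joint each of clip_a, clip_b below 0.03 rad and contact force between the fingers and cover above 3 N and linear speed of cover below 0.02 m/s); the arm keeps its last pose, push and grip.
It fails at once if the jar is moved by more than 20 mm (distance of flux_jar from where it was at the start of the episode above 0.02 m).
It fails at once if the tin is moved by more than 20 mm (distance of borax_tin from where it was at the start of the episode above 0.02 m).
It fails at once if the tray of screws is moved by more than 20 mm (distance of screw_tray from where it was at the start of the episode above 0.02 m).
It also fails if it takes over 45 s, if anything falls off the work surface, if the arm or the gripper's body presses on something with over 40 N, if the wrist force passes 120 N, or if a joint passes its speed limit or range.

## Robot

A 6-joint arm with a two-finger parallel gripper is mounted at the origin on a cart in front of the work surface, level with it; the furniture and walls round the work are solid. World frame = base frame: x ahead of the robot, y to its left, z up, the work surface at z = 0. Lengths are in m, angles in degrees, forces in N, time in s.
With the tool pointing down it reaches from about 0.4 to 0.825 m from the base axis. Payload 7 kg.
Tool frame: the origin (TCP) lies midway between the tips of the shut fingers; the grasp point (between the pads) lies r.hold_point_z behind it (r.hold_point_z is the distance from the TCP to the grasp point, in m); z points along the fingers, x is the direction in which the jaws open and shut, and the axes are right-handed (so a half turn about z gives the same grasp; the last joint's range is limited). The gripper opens to 88 mm and grips with 3 to 60 N. Pads are 19 mm wide; open, the fingers measure 130 mm over their backs; the gripper's body (78 mm by 193 mm) begins 47 mm behind the grasp point.
Start: joints at [81.48, 20.546, 0.682, 0, -70.136, -16.507], TCP at [0.286, 0.612, 0.227] pointing down, gripper open.
Joint ranges: [-176.03, 176.03], [-82.01, 121.73], [-58.28, 71.71], [-173.87, 95.51], [-174.79, -0.11], [-173.66, 173.66]. Speed limits (degrees/s): [136.94, 136.94, 172.46, 180, 180, 180].

## Interface

Orientations are given as [roll, pitch, yaw] about the fixed x, y, z axes, in that order (R = Rz(yaw) Ry(pitch) Rx(roll)).
In Python, from plant import get_state, viewer, close_job, r gives the robot as it stands.
- The arm moves only by the tool apply_moves, never from a script. Its argument "plan" is a list of rows, each a list of 3 entries, a list of its own where there are three numbers: the closure in counts, from 0 (fully open) to 255 (shut), then the shift along the tool's x, y, z in units of 50 mm (1.0 is 50 mm), then the turn about the tool's z in units of 6 degrees (1.0 is 6 degrees). A call has 1 to 12 rows; each row shifts and turns the commanded pose from where the row before left it, along the tool's axes as they then stand; what a row does not reach is not made up. A row lasts 1/8 s, in which the tool goes at most 62.5 mm and 10.7 degrees, less where a joint would pass 70% of its speed; a pose out of reach is approached as far as the arm can. A call is refused whole if a number of a shift passes 1 or a number of a turn 1, either way. A call with a gripper value outside its range is refused whole. The fingers move at their own pace and stop on an object; "squeeze" is the grip in N (left out, the last holds). Time passes only in rows, so rows that do not move let the fingers close. It gives the time, the measured TCP pose, the force and the opening at its end, in the units of the state.
- get_state(): the state, without advancing time (a new reading comes with each control period).
- viewer.capture(name): name is "scene" or "top"; returns a dict with "frame" (480x640x3 uint8, blue, green, red), "K" (3x3 intrinsics, pixels), "R" (3x3) and "t" (3): a world point X has camera coordinates R X + t. Camera axes: x right, y down, z forward; pixel columns grow to the right and rows downward; lengths in m; the calibration is good to about 2 mm. A picture is of the moment at which its call begins. There is no depth.
- close_job(): hands the job in, once; it reports no verdict.
The state is a dict: "time_s": time; "joints": joint angles; "qd": joint speeds; "joint_torque": joint torques, N m; "tcp_pos": TCP position; "eef_rot": TCP orientation; "contact_force": force on the tool from outside, world axes, zero at the start; "moment": the same for the moment, N m; "gripper_width": finger opening in m.
Only numpy, scipy, OpenCV 4.12 (cv2) and the standard library are available. Lean on these libraries where they do the work, as an engineer would, in place of code of your own. Each camera call takes 0.05 s, during which the arm holds its last target.

## Working session

There is one attempt and no reset: what is moved stays moved. The work goes in short steps, Python scripts to look and compute and a tool call to move; the robot and the scene stay as the last step left them, time stands still between calls to the robot, and variables do not carry over. Pictures are saved under pics/ and viewed, and the job is handed in when it is done.

Besides the shell and the picture viewer there is one more tool, called after "Request:" as a command line: name --argument value ..., lists and objects as JSON in quotes. apply_moves: Moves the arm, as the interface text tells. Its arguments: {"type":"object","properties":{"plan":{"type":"array","items":{"type":"array"}},"squeeze":{"type":"number"}},"required":["plan"]}

```bash
mkdir -p pics
python3 - <<'E'
from plant import get_state, viewer, r
import cv2,pickle
print(get_state(), r.hold_point_z)
d={}
for n in("scene","top"):
    c=viewer.capture(n); d[n]=c; cv2.imwrite(f"pics/{n}0.png",c["frame"]); print(n,c["K"],c["R"],c["t"])
pickle.dump(d,open("c0.pkl","wb"))
E
```

```text
{'time_s': 0.0, 'joints': array([ 8.14792473e+01,  2.05915864e+01,  6.32320193e-01, -1.92088924e-02,
       -7.01358108e+01, -1.65065277e+01]), 'qd': array([-0.03592198,  0.08687756, -0.11041659,  0.05446483,  0.04821933,
        0.05118277]), 'joint_torque': array([-3.23967433e-04, -5.82719386e+01,  2.93048698e+01,  6.99651048e+00,
        6.95231327e-03, -1.63349623e-04]), 'tcp_pos': array([0.2853836 , 0.61115121, 0.22561281]), 'eef_rot': array([-1.79990297e+02, -9.62895263e-02, -1.15033831e+02]), 'contact_force': array([-0.07600577,  0.53062714, -0.17634021]), 'moment': array([-0.02317376, -0.02668969,  0.07062359]), 'gripper_width': 0.0875461178240725} 0.0188
scene [[581.36069397   0.         319.30786237]
 [  0.         581.36069397 242.20693427]
 [  0.           0.           1.        ]] [[ 0.83675961 -0.54752002  0.00742819]
 [-0.33037436 -0.51562742 -0.79055749]
 [ 0.43667623  0.6590525  -0.61234278]] [-0.42529891  0.26078911  1.29519697]
top [[439.1793953    0.         324.88204948]
 [  0.         439.1793953  243.15096049]
 [  0.           0.           1.        ]] [[ 0.00922831 -0.99993263 -0.00704155]
 [-0.98679996 -0.00796807 -0.16174777]
 [ 0.16168076  0.00844126 -0.98680701]] [0.07941815 0.57985645 0.98386828]
```

View pics/scene0.png

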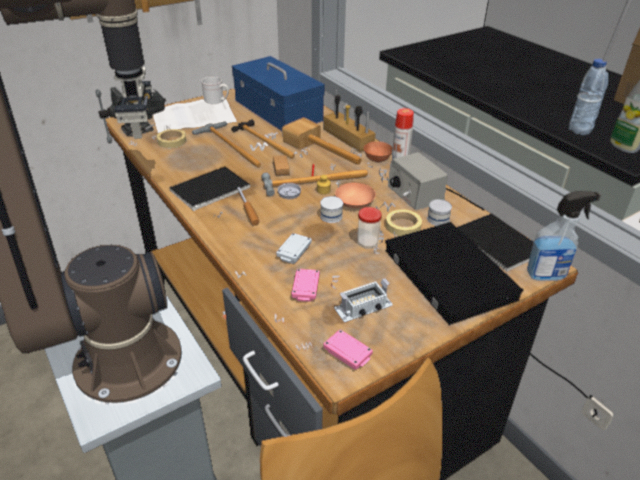

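View pics/top0.png

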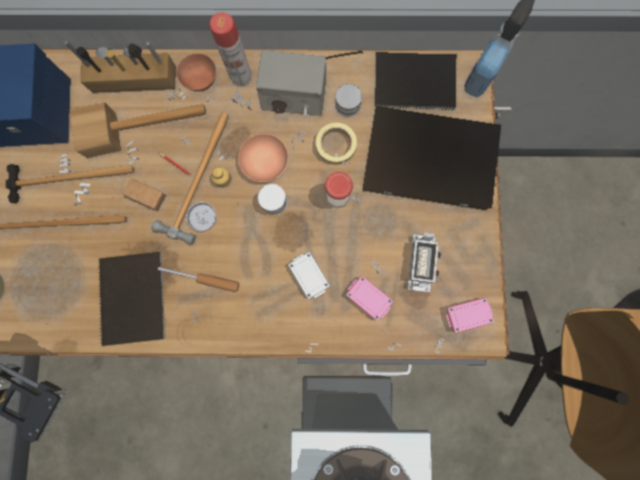

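The scene view shows the grey-white cover at about (293,248), the box at (363,299), two pink decoys, and the jar at (369,226). In the top view the cover is at (309,276) and the box at (424,262). Next I'll enlarge both.

Run:
```python
import pickle,cv2,numpy as np
d=pickle.load(open("c0.pkl","rb"))
def crop(n,u,v,w,h,s): return cv2.resize(d[n]["frame"][v:v+h,u:u+w],None,fx=s,fy=s,interpolation=cv2.INTER_CUBIC)
a=crop("top",280,245,56,60,7);b=crop("top",396,230,56,60,7)
cv2.imwrite("pics/a.png",np.hstack([a,b]))
a=crop("scene",270,225,50,45,7);b=crop("scene",328,270,70,55,6)
cv2.imwrite("pics/b.png",np.hstack([cv2.copyMakeBorder(a,0,15,0,0,0),b]))
```

```text
(no output)
```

View pics/a.png

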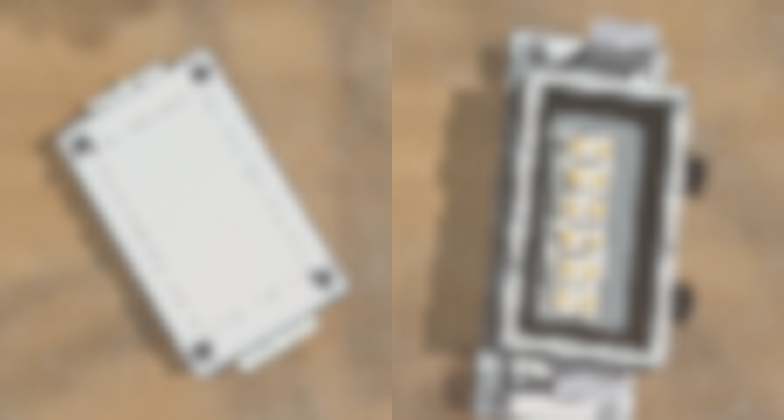

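View pics/b.png

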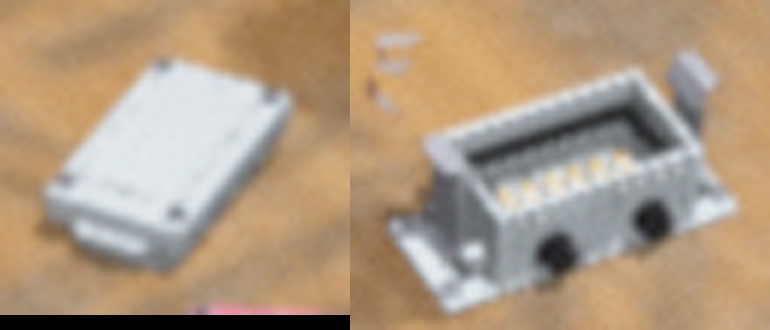

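```bash
cat > h.py <<'E'
import pickle,cv2,numpy as np
from scipy.optimize import least_squares
def proj(c,X): 
    p=np.atleast_2d(X)@c["R"].T+c["t"]; p=p@c["K"].T; return p[:,:2]/p[:,2:]
def rect(p,L,W,z):
    x,y,a=p; q=np.array([[-L,-W],[L,-W],[L,W],[-L,W]])/2
    R=np.array([[np.cos(a),-np.sin(a)],[np.sin(a),np.cos(a)]])
    return np.c_[q@R.T+[x,y],np.full(4,z)]
def fit(d,obs,L,W,z,p0):
    f=lambda p:np.concatenate([(proj(d[n],rect(p,L,W,z))[i]-uv).ravel() for n,o in obs.items() for i,uv in o.items()])
    s=least_squares(f,p0); return s.x,s.fun.reshape(-1,2)
def back(c,uv,z):
    ray=np.linalg.inv(c["K"])@[uv[0],uv[1],1]; ray=c["R"].T@ray; o=-c["R"].T@c["t"]; return o+ray*(z-o[2])/ray[2]
E
python3 - <<'E'
from h import *
d=pickle.load(open("c0.pkl","rb"))
T1=lambda u,v:np.array([u/7+280-.43,v/7+245-.43]); T2=lambda u,v:np.array([(u-392)/7+396-.43,v/7+230-.43])
S1=lambda u,v:np.array([u/7+270-.43,v/7+225-.43]); S2=lambda u,v:np.array([(u-350)/6+328-.42,v/6+270-.42])
ct=[T1(55,140),T1(210,48),T1(350,285),T1(200,378)]
cs=[S1(160,60),S1(292,97),S1(47,192)]
bt=[T2(525,70),T2(690,90),T2(660,368),T2(503,350)]
bs=[S2(635,70),S2(700,150),S2(497,215)]
for nm,l,n,z in(("cover",ct,"top",.03),("cover",cs,"scene",.03),("box",bt,"top",.045),("box",bs,"scene",.045)):
    print(nm,n,[np.round(back(d[n],p,z),4).tolist() for p in l])
P=np.array([back(d["top"],p,.03)[:2] for p in ct]);print(P.mean(0),np.linalg.norm(np.roll(P,-1,0)-P,axis=1))
P=np.array([back(d["top"],p,.045)[:2] for p in bt]);print(P.mean(0),np.linalg.norm(np.roll(P,-1,0)-P,axis=1))
E
```

```text
cover top [[0.5298, 0.1729, 0.03], [0.5617, 0.1209, 0.03], [0.4817, 0.0726, 0.03], [0.4502, 0.1226, 0.03]]
cover scene [[0.5294, 0.1695, 0.03], [0.5606, 0.1208, 0.03], [0.4498, 0.1209, 0.03]]
box top [[0.5898, -0.1266, 0.045], [0.5834, -0.1817, 0.045], [0.4901, -0.1688, 0.045], [0.4956, -0.1171, 0.045]]
box scene [[0.5891, -0.1282, 0.045], [0.5815, -0.1809, 0.045], [0.491, -0.1671, 0.045]]
[0.5058789  0.12224628] [0.06105351 0.09345067 0.05901471 0.09418831]
[ 0.53972296 -0.14854299] [0.0555267  0.09424163 0.05203636 0.09469531]
```

Run:
```python
from h import *
d=pickle.load(open("c0.pkl","rb"))
T1=lambda u,v:np.array([u/7+280-.43,v/7+245-.43]); T2=lambda u,v:np.array([(u-392)/7+396-.43,v/7+230-.43])
S1=lambda u,v:np.array([u/7+270-.43,v/7+225-.43]); S2=lambda u,v:np.array([(u-350)/6+328-.42,v/6+270-.42])
# order -x-y, +x-y, +x+y, -x+y
oc={"top":{3-0:T1(200,378)*0+T1(200,378),0:T1(350,285),1:T1(210,48),2:T1(55,140)},"scene":{}}
oc={"top":{0:T1(350,285),1:T1(210,48),2:T1(55,140),3:T1(200,378)},"scene":{1:S1(292,97),2:S1(160,60),3:S1(47,192)}}
ob={"top":{3:T2(503,350),2:T2(525,70),1:T2(690,90),0:T2(660,368)},"scene":{2:S2(635,70),1:S2(700,150),0:S2(497,215)}}
for nm,o,L,W,z,p0 in(("cover",oc,.096,.06,.03,[.506,.122,.54]),("box",ob,.094,.054,.045,[.54,-.149,-.13])):
  for sub in(o,{"top":o["top"]},{"scene":o["scene"]}):
    p,e=fit(d,sub,L,W,z,p0);print(nm,p[:2].round(4),np.degrees(p[2]).round(2),np.abs(e).max().round(2),np.sqrt((e**2).mean()).round(2))
```

```text
cover [0.5058 0.1219] 31.84 0.72 0.4
cover [0.5059 0.1223] 31.75 0.48 0.37
cover [0.5051 0.1202] 32.16 0.43 0.29
box [ 0.5396 -0.1483] -7.1 0.77 0.35
box [ 0.5397 -0.1485] -6.7 0.47 0.29
box [ 0.5397 -0.1476] -8.02 0.42 0.3
```

Request:
apply_moves --plan '[[0, [0.3, -0.35, 0], 0], [0, [0.6, -0.7, 0], 0], [0, [0.6, -0.7, 0], 0], [0, [0.6, -0.7, 0], 0], [0, [0.6, -0.7, 0], 0], [0, [0.6, -0.7, 0], 0], [0, [0.6, -0.7, 0], 0], [0, [0.6, -0.7, 0], 0], [0, [0.6, -0.7, 0], 0], [0, [0.6, -0.7, 0], 0], [0, [0.6, -0.7, 0], 0], [0, [0.6, -0.7, 0], 0]]' --squeeze 60

```text
time_s: 1.6
tcp_pos: [0.5042, 0.1265, 0.2266]
eef_rot: [-180.0, 0.0, -115.0]
contact_force: [0.5, 0.4, 0.3]
gripper_width: 0.0879
```

Request:
apply_moves --plan '[[0, [0.1, -0.1, 0], 1], [0, [0, 0, 0], 1], [0, [0, 0, 0], 1], [0, [0, 0, 0], 1], [0, [0, 0, 0], 1], [0, [0, 0, 0], 1], [0, [0, 0, 0], 1], [0, [0, 0, 0], 1], [0, [0, 0, 0], 1], [0, [0, 0, 0], 1], [0, [0, 0, 0], 1], [0, [0, 0, 0], 1]]'

```text
time_s: 3.1
tcp_pos: [0.5061, 0.1212, 0.2264]
eef_rot: [-180.0, -0.0, 172.8]
contact_force: [0.2, -0.3, 0.4]
gripper_width: 0.0872
```

Request:
apply_moves --plan '[[0, [0, 0, 0], 1], [0, [0, 0, 0], 1], [0, [0, 0, 0], 1], [0, [0, 0, 0], 1], [0, [0, 0, 0], 1], [0, [0, 0, 0], 1], [0, [0, 0, 0], 1], [0, [0, 0, 0], 1], [0, [0, 0, 0], 0.5], [0, [0, 0, 0], 0], [0, [0, 0, 0], 0]]'

```text
time_s: 4.47
tcp_pos: [0.5065, 0.1217, 0.2266]
eef_rot: [180.0, -0.0, 122.0]
contact_force: [-0.4, -0.7, 0.3]
gripper_width: 0.0874
```

Request:
apply_moves --plan '[[0, [0, 0, 0.5], 0], [0, [0, 0, 0.8], 0], [0, [0, 0, 0.8], 0], [0, [0, 0, 0.6], 0], [0, [0, 0, 0.4], 0], [0, [0, 0, 0.2], 0], [0, [0, 0, 0], 0]]'

```text
time_s: 5.35
tcp_pos: [0.5066, 0.1219, 0.0613]
eef_rot: [-179.9, 0.0, 122.0]
contact_force: [0.0, -0.8, -0.2]
gripper_width: 0.0879
```

```bash
cat > look.py <<'E'
import sys
from plant import viewer,get_state
from h import *
k=sys.argv[1]; u,v,w,h,s=map(int,sys.argv[2:7]); u2,v2,w2,h2,s2=map(int,sys.argv[7:12])
d={n:viewer.capture(n) for n in("scene","top")}; pickle.dump(d,open(f"c{k}.pkl","wb"))
for n,(a,b,c,e,f) in(("scene",(u,v,w,h,s)),("top",(u2,v2,w2,h2,s2))):
    cv2.imwrite(f"pics/{n}{k}.png",cv2.resize(d[n]["frame"][b:b+e,a:a+c],None,fx=f,fy=f,interpolation=cv2.INTER_CUBIC))
s=get_state();print(s["time_s"],s["tcp_pos"],s["eef_rot"],s["contact_force"],s["gripper_width"])
E
python3 look.py 1 230 150 120 120 5 270 220 100 100 5
```

```text
5.45 [0.50722746 0.12229727 0.06229399] [1.79940170e+02 7.84230738e-03 1.21995530e+02] [-0.2555649   0.22963058  1.01659744] 0.08752804261765554
```

View pics/scene1.png

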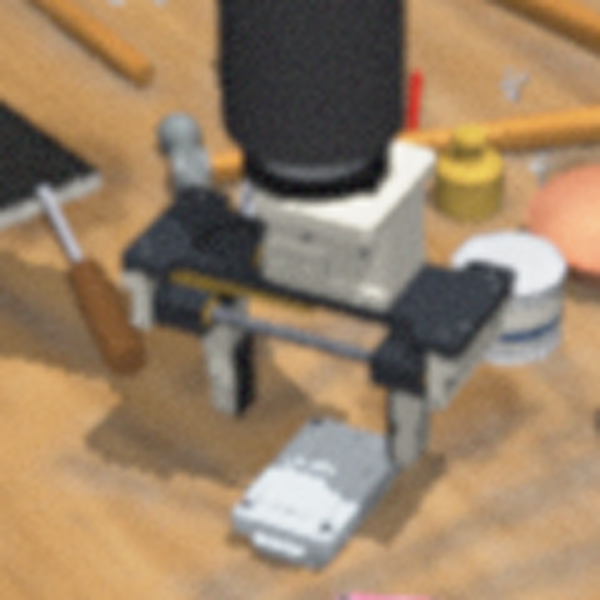

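The open fingers straddle the cover: left finger at about (230,400), right finger at (405,450), cover between them. I'll go down and grip.

Request:
apply_moves --plan '[[0, [0, 0, 0.4], 0], [0, [0, 0, 0.4], 0], [0, [0, 0, 0.25], 0], [0, [0, 0, 0.1], 0], [0, [0, 0, 0], 0], [150, [0, 0, 0], 0], [255, [0, 0, 0], 0], [255, [0, 0, 0], 0], [255, [0, 0, 0], 0], [255, [0, 0, 0], 0], [255, [0, 0, 0], 0], [255, [0, 0, 0], 0]]'

```text
time_s: 6.95
tcp_pos: [0.5069, 0.1222, 0.0043]
eef_rot: [180.0, 0.0, 122.0]
contact_force: [-2.1, 1.4, 5.3]
gripper_width: 0.0598
```

Request:
apply_moves --plan '[[255, [0, 0, 0], 0], [255, [0, 0, -0.1], 0], [255, [0, 0, -0.3], 0], [255, [0, 0, -0.4], 0], [255, [0, 0, -0.5], 0], [255, [0, 0, -0.5], 0], [255, [0, 0, -0.4], 0], [255, [0, 0, -0.3], 0], [255, [0, 0, 0], 0], [255, [0, 0, 0], 0]]'

```text
time_s: 8.2
tcp_pos: [0.5062, 0.1218, 0.1285]
eef_rot: [-179.9, -0.0, 122.0]
contact_force: [0.0, -0.3, -1.6]
gripper_width: 0.0593
```

```bash
python3 look.py 2 230 120 120 120 5 270 220 100 100 5
```

```text
8.3 [0.50620005 0.12177331 0.12816938] [-1.79903453e+02 -5.83245395e-03  1.21964356e+02] [-0.05453852  0.17171735 -1.99148043] 0.05905956594333076
```

View pics/scene2.png

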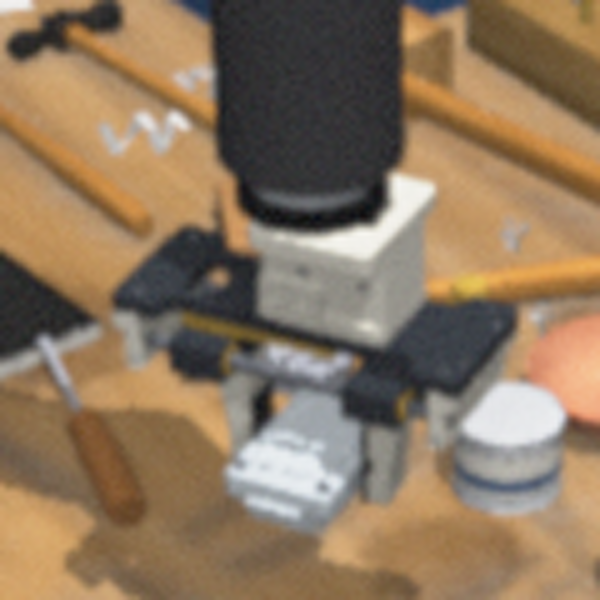

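View pics/top2.png

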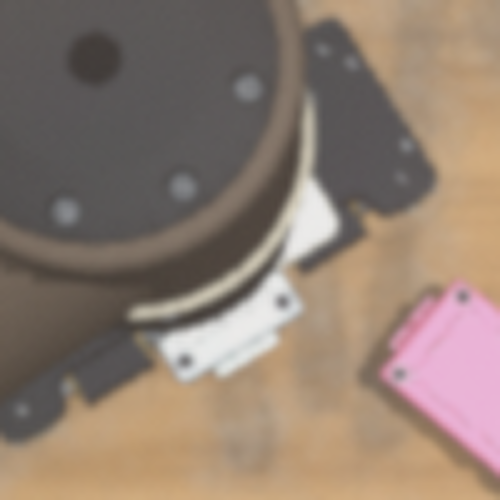

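Run:
```python
from h import *
d=pickle.load(open("c2.pkl","rb"));c=d["top"];z=.030+.1285-.0045
A=[back(c,(185/5+269.6,381/5+219.6),z),back(c,(302/5+269.6,308/5+219.6),z)]
m=(A[0]+A[1])/2;u=np.array([np.cos(np.radians(32)),np.sin(np.radians(32))])
print(A,np.linalg.norm(A[0]-A[1]),"center",m[:2]+u*.048, "along off",(m[:2]+u*.048-[.5064,.1218])@u)
s=d["scene"]
A=[back(s,(225/5+229.6,473/5+119.6),z),back(s,(335/5+229.6,490/5+119.6),z)]
m=(A[0]+A[1])/2;print(A,np.linalg.norm(A[0]-A[1]),m[:2]+u*.048,(m[:2]+u*.048-[.5064,.1218])@u)
```

```text
[array([0.45134877, 0.12021716, 0.154     ]), array([0.48185729, 0.07217586, 0.154     ])] 0.05690989577848912 center [0.50730934 0.12163263] along off 0.0006824712979358655
[array([0.44948619, 0.11956165, 0.154     ]), array([0.48874552, 0.07675812, 0.154     ])] 0.05808129721331488 [0.50982217 0.12359601] 0.0038538999800270136
```

Request:
apply_moves --plan '[[255, [-0.23, -0.1, 0], 0], [255, [-0.5, -0.23, 0], 0], [255, [-0.5, -0.23, 0], 0], [255, [-0.5, -0.23, 0], 0], [255, [-0.5, -0.23, 0], 0], [255, [-0.5, -0.23, 0], 0], [255, [-0.5, -0.23, 0], 0], [255, [-0.5, -0.23, 0], 0], [255, [-0.5, -0.23, 0], 0], [255, [-0.5, -0.23, 0], 0], [255, [-0.2, -0.13, 0], 0]]'

```text
time_s: 9.68
tcp_pos: [0.5393, -0.1496, 0.1284]
eef_rot: [-179.9, -0.0, 121.9]
contact_force: [-0.7, 0.6, -2.7]
gripper_width: 0.0598
```

Request:
apply_moves --plan '[[255, [0, 0, 0], 0.5], [255, [0, 0, 0], 1], [255, [0, 0, 0], 1], [255, [0, 0, 0], 1], [255, [0, 0, 0], 1], [255, [0, 0, 0], 1], [255, [0, 0, 0], 1], [255, [0, 0, 0], 0], [255, [0, 0, 0], 0]]'

```text
time_s: 10.8
tcp_pos: [0.5395, -0.1479, 0.1289]
eef_rot: [-180.0, 0.0, 83.1]
contact_force: [-0.9, -0.9, -0.4]
gripper_width: 0.0596
```

```bash
python3 look.py 3 300 190 120 150 4 370 210 110 110 5
```

```text
10.9 [ 0.53961031 -0.14791847  0.12896711] [-1.79989972e+02  1.01273414e-03  8.30608865e+01] [ 0.58490298  0.01719667 -1.77614611] 0.05953166329498132
```

View pics/scene3.png

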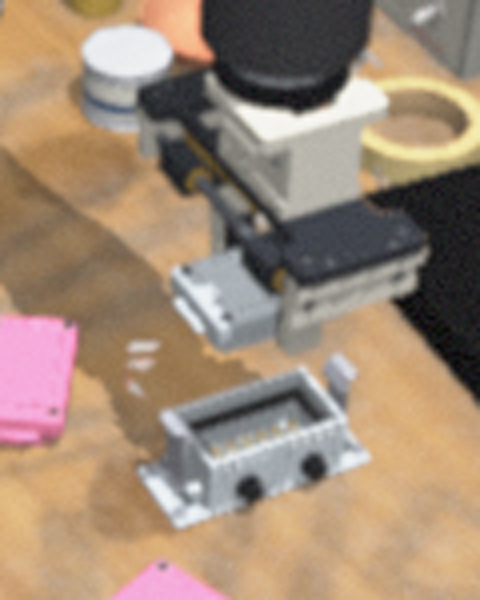

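View pics/top3.png

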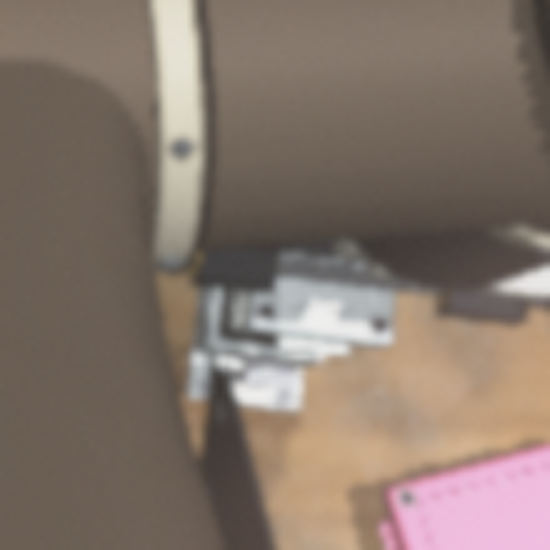

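Request:
apply_moves --plan '[[255, [0, 0, 0.2], 0], [255, [0, 0, 0.4], 0], [255, [0, 0, 0.4], 0], [255, [0, 0, 0.3], 0], [255, [0, 0, 0.18], 0], [255, [0, 0, 0], 0]]'

```text
time_s: 11.65
tcp_pos: [0.5394, -0.148, 0.0544]
eef_rot: [-179.9, 0.0, 83.0]
contact_force: [-1.4, 0.2, -1.1]
gripper_width: 0.0593
```

```bash
python3 look.py 4 320 240 90 90 7 395 215 70 80 7
```

```text
11.75 [ 0.54013013 -0.14795674  0.05546217] [1.79963067e+02 3.44740252e-03 8.29897118e+01] [-0.26149683  0.3676543  -1.86290581] 0.05952005334161529
```

View pics/scene4.png

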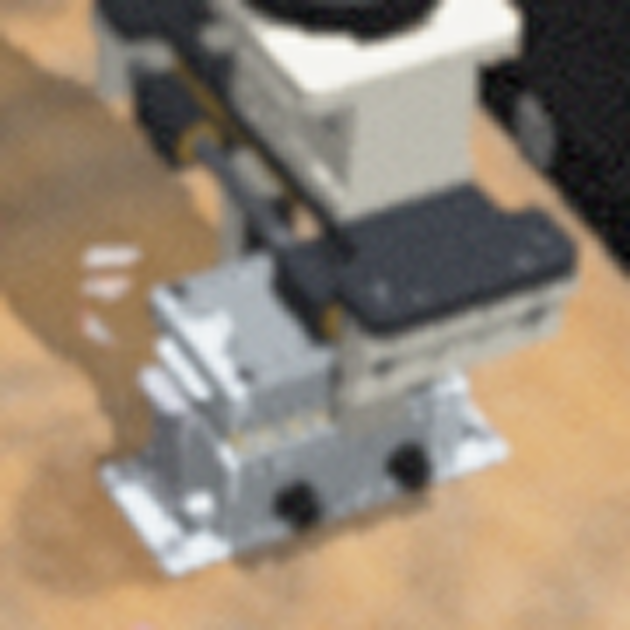

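View pics/top4.png

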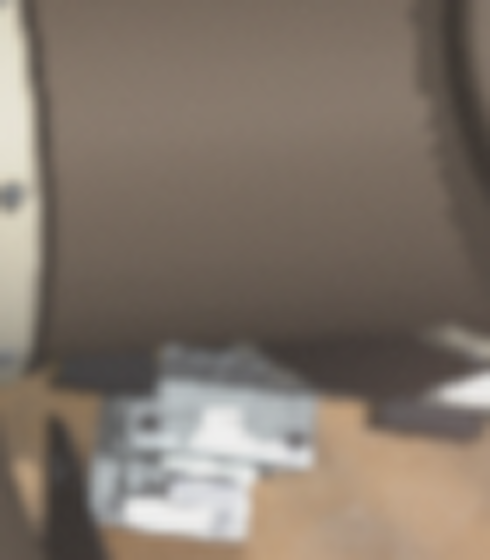

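Run:
```python
from h import *
d=pickle.load(open("c4.pkl","rb"))
zc=.0548-.0043
out=[]
for n,(a,b,c,e,f) in(("scene",(335,270,50,60,12)),("top",(405,262,40,35,12))):
    im=cv2.resize(d[n]["frame"][b:b+e,a:a+c],None,fx=f,fy=f,interpolation=cv2.INTER_CUBIC); raw=im.copy()
    for p,L,W,z,col in(((.5396,-.1480,np.radians(-7)),.096,.06,zc+.030,(0,0,255)),((.5396,-.1480,np.radians(-7)),.096,.06,zc+.014,(255,0,255)),((.5396,-.1483,np.radians(-7.1)),.094,.054,.045,(0,255,0))):
        q=((proj(d[n],rect(p,L,W,z))-[a,b]+.5)*f).astype(int)
        cv2.polylines(im,[q.reshape(-1,1,2)],True,col,1)
    h=cv2.hconcat([raw,im]); cv2.imwrite(f"pics/o4{n}.png",cv2.resize(h,None,fx=min(1,800/h.shape[1]),fy=min(1,800/h.shape[1])))
```

```text
(no output)
```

View pics/o4scene.png

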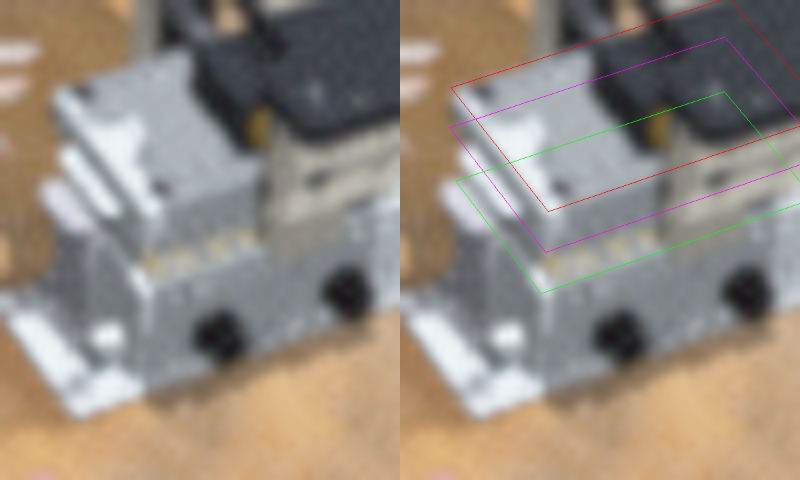

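View pics/o4top.png

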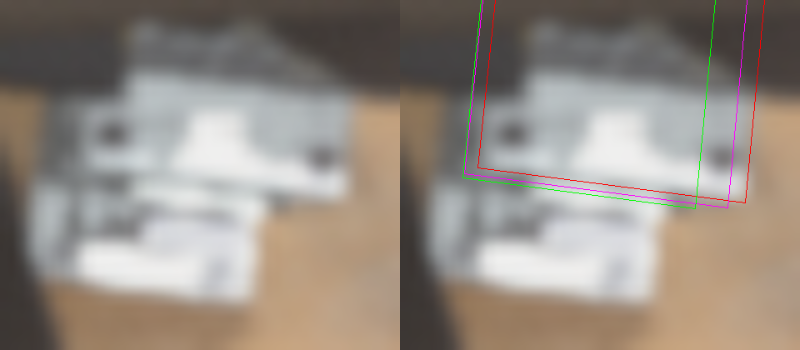

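Request:
apply_moves --plan '[[255, [0, 0, 0.05], 0], [255, [0, 0, 0.05], 0], [255, [0, 0, 0.04], 0], [255, [0, 0, 0], 0]]'

```text
time_s: 12.25
tcp_pos: [0.5396, -0.1479, 0.0479]
eef_rot: [-180.0, 0.0, 83.0]
contact_force: [-0.5, 0.1, -1.8]
gripper_width: 0.0594
```

Request:
apply_moves --plan '[[255, [0, 0, 0.02], 0], [255, [0, 0, 0.02], 0], [255, [0, 0, 0], 0]]'

```text
time_s: 12.62
tcp_pos: [0.5401, -0.148, 0.0462]
eef_rot: [180.0, -0.0, 83.0]
contact_force: [0.8, 0.5, -0.4]
gripper_width: 0.0597
```

Request:
apply_moves --plan '[[255, [0, 0, 0.02], 0], [255, [0, 0, 0.02], 0], [255, [0, 0, 0], 0]]'

```text
time_s: 13.0
tcp_pos: [0.5404, -0.148, 0.0447]
eef_rot: [179.9, 0.0, 83.0]
contact_force: [-1.0, 0.4, 4.8]
gripper_width: 0.0594
```

Request:
apply_moves --plan '[[255, [0, 0, 0.02], 0], [255, [0, 0, 0.02], 0], [255, [0, 0, 0], 0]]'

```text
time_s: 13.38
tcp_pos: [0.5408, -0.1481, 0.0431]
eef_rot: [179.9, 0.0, 83.0]
contact_force: [-0.8, -0.4, 7.1]
gripper_width: 0.0597
```

Request:
apply_moves --plan '[[255, [0, 0, 0.02], 0], [255, [0, 0, 0.02], 0], [255, [0, 0, 0], 0], [255, [0, 0, 0], 0]]'

```text
time_s: 13.88
tcp_pos: [0.5413, -0.1481, 0.0417]
eef_rot: [179.8, 0.0, 83.0]
contact_force: [-0.9, 0.5, 11.5]
gripper_width: 0.0592
```

Request:
apply_moves --plan '[[255, [0, 0, 0.02], 0], [255, [0, 0, 0.02], 0], [255, [0, 0, 0], 0], [255, [0, 0, 0], 0]]'

```text
time_s: 14.38
tcp_pos: [0.54, -0.1479, 0.0379]
eef_rot: [180.0, -0.0, 83.0]
contact_force: [2.0, -0.8, -1.3]
gripper_width: 0.0595
```

The force rose to 11.5 N and then dropped suddenly at a gap of about 2.5 mm, which fits a snap. I'll press on gradually.

Request:
apply_moves --plan '[[255, [0, 0, 0.02], 0], [255, [0, 0, 0.02], 0], [255, [0, 0, 0], 0], [255, [0, 0, 0], 0]]'

```text
time_s: 14.88
tcp_pos: [0.54, -0.1479, 0.0365]
eef_rot: [180.0, 0.0, 83.0]
contact_force: [0.7, 0.9, 5.7]
gripper_width: 0.0594
```

```bash
python3 look.py 5 330 250 70 80 7 395 240 60 60 7
```

```text
14.975 [ 0.53995456 -0.14790078  0.03643405] [1.79970023e+02 3.19666187e-04 8.29862782e+01] [0.24923938 1.18363196 5.99381055] 0.05936098880679446
```

View pics/scene5.png

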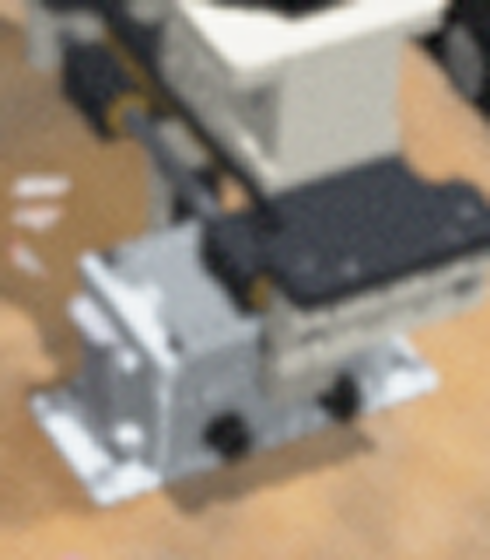

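Request:
apply_moves --plan '[[255, [0, 0, 0.02], 0], [255, [0, 0, 0], 0], [255, [0, 0, 0], 0]]'

```text
time_s: 15.35
tcp_pos: [0.54, -0.1479, 0.0356]
eef_rot: [180.0, 0.0, 83.0]
contact_force: [0.0, 2.2, 7.6]
gripper_width: 0.0596
```

Request:
apply_moves --plan '[[255, [0, 0, 0.02], 0], [255, [0, 0, 0], 0], [255, [0, 0, 0], 0]]'

```text
time_s: 15.72
tcp_pos: [0.54, -0.1479, 0.0353]
eef_rot: [179.9, 0.0, 83.0]
contact_force: [-2.0, 3.4, 14.2]
gripper_width: 0.0596
```

Request:
apply_moves --plan '[[255, [0, 0, 0.02], 0], [255, [0, 0, 0], 0], [255, [0, 0, 0], 0]]'

```text
time_s: 16.1
tcp_pos: [0.54, -0.1479, 0.0353]
eef_rot: [179.9, 0.0, 83.0]
contact_force: [-6.4, 3.6, 24.8]
gripper_width: 0.0593
```

The tool has stopped at 35.3 mm, exactly the predicted home height, but 24.8 N is a bit over the wanted range. I'll ease back half a millimetre.

Request:
apply_moves --plan '[[255, [0, 0, -0.01], 0], [255, [0, 0, 0], 0], [255, [0, 0, 0], 0], [255, [0, 0, 0], 0]]'

```text
time_s: 16.6
tcp_pos: [0.54, -0.1479, 0.0353]
eef_rot: [179.9, 0.0, 83.0]
contact_force: [-4.7, 2.7, 19.4]
gripper_width: 0.0595
```

```bash
python3 look.py 6 330 250 80 80 7 395 240 60 60 7; python3 look.py 7 330 250 70 80 7 395 240 60 60 7
python3 - <<'E'
from h import *
d=pickle.load(open("c6.pkl","rb"))
n="scene";a,b,c,e,f=330,250,80,80,7
im=cv2.imread("pics/scene6.png")
p=(.5400,-.1479,np.radians(-7))
for z,L,W,col in((.061,.096,.06,(0,0,255)),(.045,.096,.06,(255,0,255))):
    q=((proj(d[n],rect(p,L,W,z))-[a,b]+.5)*f).astype(int);cv2.polylines(im,[q.reshape(-1,1,2)],True,col,1)
cv2.imwrite("pics/o6.png",im)
E
```

```text
16.7 [ 0.54004502 -0.14789753  0.03531357] [1.79930402e+02 5.77471070e-03 8.30063797e+01] [-4.17260557  3.41183898 18.63679952] 0.05958701447271232
16.8 [ 0.54004067 -0.14789959  0.03530808] [1.79931396e+02 6.96487610e-03 8.30079841e+01] [-4.52234066  2.67851336 19.2466911 ] 0.059382602006746665
```

View pics/o6.png

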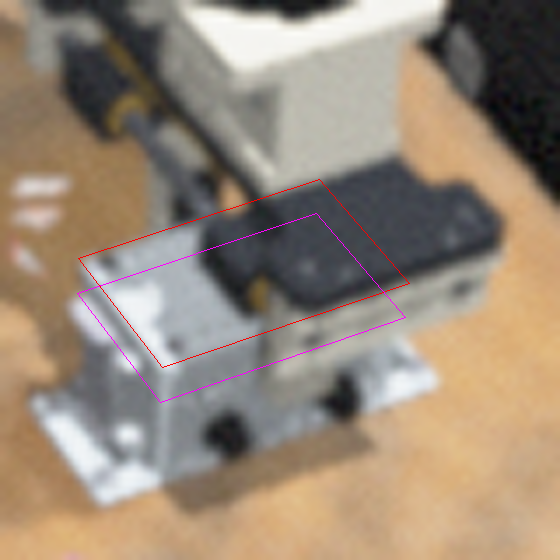

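View pics/top7.png

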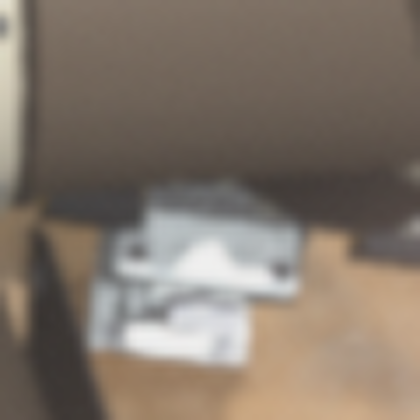

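```bash
python3 -c "
from plant import close_job;print(close_job())"
```

```text
the job is handed in; nothing more can be done
None
```

The cover is on the box, snapped down, and the gripper is still pressing it with about 19 N. I handed the job in at about 16.8 s; no verdict is reported.

I gripped the cover across its 60 mm width at full grip, turned it in line with the box and lowered it in small steps.

**Last checks:**
- **Snap:** the force rose to 11.5 N, then dropped suddenly at a gap of about 2.5 mm, as the clips should.
- **Home:** pressing on, the tool stopped dead at 35.3 mm, which is the height I predicted for the cover sitting on the rim. It did not move when the force was varied between 14 and 25 N.
- **Level and centred:** the tool was vertical within 0.1° and in line with the box within about 0.1°. It was centred within about 0.6 mm of my camera measurement of the box.
- **Final pictures:** the cover's outline fits the predicted home pose and the clip at the -x end sits over its ledge.

**What I could not confirm or that was off:**
- **Clip_a (+x end):** the gripper hid it in the last pictures, so its snap is inferred from the force drop and the stop at home height.
- **Snap force:** the readings before the snap peaked at 11.5 N, just under the stated 12 to 18 N. I only read the force at the end of each move, so the true peak probably fell between readings.
- **Pressing force:** it was briefly 24.8 N, above the 14 to 20 N range, so I eased back half a millimetre. About 4 to 5 N of sideways force remained on the tool.

The jar, tin and tray were never approached, though I did not measure them again at the end.

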